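# Lock the grinding cup onto the pigment mill

## Robot

A 6-joint arm with a two-finger parallel gripper is mounted at the origin on the work surface. World frame = base frame: x ahead of the robot, y to its left, z up, the work surface at z = 0. Lengths are in m, angles in rad, forces in N, time in s.
With the tool pointing down it reaches from about 0.35 to 0.85 m from the base axis. Payload 8.1 kg.
Tool frame: the origin (TCP) lies on the centre line of the jaws, within the pads' length; the fingertips stand 11 mm ahead of it and the grasp point (between the pads) lies 8 mm behind it (tip_reach is the z of the fingertips in the tool frame, in m); z points along the fingers, y is the direction in which the jaws open and shut (so a half turn about z gives the same grasp; the last joint's range is limited). The gripper opens to 93 mm and grips with 3 to 60 N. Pads are 15 mm wide; open, the fingers measure 128 mm over their backs; the gripper's body (75 mm by 188 mm) begins 65 mm behind the grasp point.
Start: joints at [-1.21, 0.13, 1.488, -0, 1.523, -0.085], TCP at [0.259, -0.541, 0.23] pointing down, gripper open.
Joint ranges: [-2.96, 2.96], [-0.89, 2.26], [0.02, 2.5], [-1.34, 4.48], [0, 2.73], [-2.66, 2.66]. Speed limits (rad/s): [2.39, 2.39, 2.79, 3.14, 3.14, 3.14].

## Interface

Orientations are given as a rotation vector (axis times angle).
In Python, from plant import read_state, read_camera, camera_params, close_job, silhouettes, tip_of, tip_reach gives the robot as it stands.
- The arm moves only by the shell command python3 -m creep 'ROWS' [FORCE]. ROWS is JSON, a list of rows, each a list of 5 numbers: the shift along the tool's x, y, z in m, then the turn about the tool's z in rad, then the closure in counts, from 0 (fully open) to 255 (shut). In form: [[dx, dy, dz, twist, gripper], ...]. A call has 1 to 12 rows; each row shifts and turns the commanded pose from where the row before left it, along the tool's axes as they then stand; what a row does not reach is not made up. A row lasts 1/12 s, in which the tool goes at most 41.7 mm and 7.16 degrees, less where a joint would pass 70% of its speed; a pose out of reach is approached as far as the arm can. A call is refused whole if a number of a shift passes 0.0417 or a number of a turn 0.125, either way. A call with a gripper value outside its range is refused whole. The fingers move at their own pace and stop on an object; FORCE is the grip in N (left out, the last holds). Time passes only in rows, so rows that do not move let the fingers close. It gives the time, the measured TCP pose, the force and the opening at its end, in the units of the state.
- read_state(): the state, without advancing time (a new reading comes with each control period).
- read_camera(name): name is "scene" or "top" or "wrist"; returns the picture (384x512x3 uint8, red, green, blue); there is no depth.
- camera_params(name): a dict with "fov_y" (degrees; the focal length in pixels is half the picture's height over the tangent of half this angle, whatever the lens; pixels are square), "cx", "cy" (the principal point, pixels), "k1" (the pictures are not rectified: a ray, as slopes to the right and down, at radius r is drawn at 1 + k1 r^2 times it, then the intrinsics apply), "position" and "rotation" of the camera in the world. Camera axes: x right, y down, z forward; pixel columns grow to the right and rows downward; lengths in m; the calibration is good to about 2 mm. A picture is of the moment at which its call begins: read the wrist's pose just before it. camera_params takes no time and is no camera call; for the wrist camera it gives the pose at the moment of the call.
- close_job(): hands the job in, once; it reports no verdict.
Trained networks look in the newest picture that a camera, given by its name, has taken for a name from the list of things; names that differ only in an ending like _2 or _b are one class to them, and where a whole thing is asked for, a point or a joint stands for the part that bears it (a point fixed in the world has none). Each returns a list of dicts, best first, with "confidence" (0 to 1); they miss things now and then, are a little off and sometimes report something else, mostly with a low value. They report only what shows in the picture. A call takes as long as a camera call.
- silhouettes(camera, query): "region" (384x512 bool, what is visible of it) and "pixel" ([column, row] in pixels, amid what is visible of it).
- tip_of(camera, query): "pixel" ([column, row] in pixels: a listed point, or the origin of a listed thing).
The state is a dict: "t": time; "q": joint angles; "dq": joint speeds; "joint_torque": joint torques, N m; "tool_pos": TCP position; "orientation": TCP orientation; "force": force on the tool from outside, world axes, zero at the start; "wrist_torque": the same for the moment, N m; "opening": finger opening in m.
Only numpy, scipy, OpenCV 4.12 (cv2) and the standard library are available. Lean on these libraries where they do the work, as an engineer would, in place of code of your own. Each camera call takes 0.05 s, during which the arm holds its last target.

## Task

Mount the closed grinding cup (the one with three lugs round its foot) on the pigment mill: set its foot in the mill's collar, feel the lugs into the slots, push down lightly against the sprung drive plate and turn it clockwise about a quarter turn until it comes up against the stop and springs up locked. Do not force it anywhere, and leave it standing locked and let go, with the other things on the table where they are.

Things in the scene. Friction and masses are not known exactly. Their poses are not given: they have to be found in the camera images.
- mill: Pigment mill, fixed to the table: round grey motor base 140 mm across, 80 mm tall, speed dial on its front (-x side), and on top an aluminium bayonet collar 96 mm across. Origin: centre of the underside, on the upright axis (z up). Cup origin above this origin: 102.5 mm with lugs resting on the lip, 96.5 dropped into the slots on the free plate, 88.5 or less to turn under the lip, 86 on the floor, 92.5 locked.
- collar_top (a point): On the mill's axis, level with the top of the collar's lip, 108.5 mm above the mill's origin. The lip is 9 mm thick with a round bore 63 mm across. Lip and lugs are thin: cup and mill may press on one another with 50 N at most.
- slot (a point): Mouth of the slot over the dial, at the top of the lip, 37 mm from the axis on the mill's -x side. Three such slots, 15 mm wide, reach out to 41 mm from the axis, 120 deg apart (at 180, +60 and -60 deg from the mill's +x). Walls in the slots allow no anticlockwise turning.
- lip_under (a point): On the axis, level with the underside of the lip, 99.5 mm above the mill's origin. Lugs whose tops are below it turn clockwise (seen from above) under the lip, 75 deg from mid-slot to a solid stop. Over the last 5 deg the lugs stand wholly under notches, 4 mm deep in the lip's underside, and the spring lifts them in: the click. After that it cannot turn back.
- collar_floor (a point): On the axis, the collar's solid floor, 86 mm above the mill's origin.
- plate_top (a point): Middle of the top of the drive plate, a round 40 mm rubber-faced plate on a spring inside the collar, which does not turn; 96.5 mm above the mill's origin when free, it moves straight down. It pushes up with 6 N when free, 9 N at the cup's locked height, 14 N fully down; the cup's own weight counts against that. Rubbing on plate and lip resists turning with about 0.1 N m.
- cup: Grinding cup, loose, upright, 0.23 to 0.39 kg: polished steel, 56 mm across, black ribbed lid above, aluminium foot with three lugs below. Origin: centre of the underside, z up the axis. Foot 56 mm across to z = 3 mm (lead-in), 60 mm to z = 16; steel wall to 72, lid of 57 mm across to 92 mm (top). A black upright mark on the wall is on its +x.
- cup_grip (a point): On the cup's axis at z = 65 mm, a good height to grip it from above (anywhere from 45 to 85 mm will do; round, any way round); a grip of 30 N holds it without slipping.
- lug_level (a point): On the cup's axis at z = 8.5 mm, mid-height of the three lugs: each 12 mm wide, z = 6 to 11 mm, out to 38 mm from the axis, 120 deg apart and alike. They lie near 0 and +-120 deg from the cup's +x, but the foot is screwed on by hand: all three are off by an unknown angle up to 0.5 rad either way, not measured: feel for it (or see it). The foot does not turn on the cup in use.
- spare_cup: A plain steel cup with black lid, 56 mm across and 92 mm tall, with a flat foot and no lugs; not for the mill. Origin: centre of the underside. Leave it.
- paint_tube1: Paint tube lying on the table, 125 mm long, 38 mm wide, 26 mm high; origin under its middle, x towards its flat tail. Leave it.
- paint_tube2: Another such paint tube, lying. Leave it.
- brush1: Paint brush lying on the table, 206 mm long, 9 mm thick; origin under its middle, x towards the hair. Leave it.
- brush2: Another such paint brush, lying. Leave it.
- palette_knife: Palette knife lying on the table, 206 mm long, 18 mm wide, 16 mm high; origin under its middle, x towards the blade. Leave it.
- pigment_jar: Closed glass jar, 60 mm across, 85 mm tall; origin: centre of the underside. Leave it.
- muller: Glass muller, 68 mm across, 102 mm tall, standing on a marble slab; origin: centre of the underside. Leave it.

How it is judged:
By the outcome, as a careful person would: the job done as asked, in the order asked, and still so for the second after the job is handed in, with the robot touching nothing.
It also fails if it takes over 72 s, if anything falls off the work surface, if the arm or the gripper's body presses on something with over 40 N, if the wrist force passes 120 N, or if a joint passes its speed limit or range.

## Working session

There is one attempt and no reset: what is moved stays moved. The work goes in short steps, Python scripts to look and compute and a shell command to move; the robot and the scene stay as the last step left them, time stands still between calls to the robot, and variables do not carry over. Pictures are saved under pics/ and viewed, and the job is handed in when it is done.

```bash
ls; mkdir -p pics; python3 - <<'E'
from plant import *
import cv2
s=read_state(); print(s)
print(tip_reach)
for n in ["scene","top","wrist"]:
    im=read_camera(n); cv2.imwrite(f"pics/{n}0.png",im[:,:,::-1]); print(n,camera_params(n))
E
```

```text
pics
{'t': 0.0, 'q': array([-1.21042001e+00,  1.31131102e-01,  1.48931072e+00,  7.87868637e-07,
        1.52301961e+00, -8.54310339e-02]), 'dq': array([ 0.0010443 , -0.00071028,  0.00071405,  0.00169069,  0.00031196,
       -0.00077679]), 'joint_torque': array([-1.12162284e-03, -5.59844005e+01, -4.91759562e+01,  7.67585356e-02,
        3.52681708e-02, -9.48330421e-05]), 'tool_pos': array([ 0.2585134 , -0.54081967,  0.22858814]), 'orientation': array([-3.06206314e+00, -6.94078671e-01,  4.00816745e-04]), 'force': array([ 0.14087462, -1.19499669, -0.25130541]), 'wrist_torque': array([-0.05280707, -0.01194049,  0.03105506]), 'opening': 0.09315446683788828}
0.011
scene {'fov_y': 52.81844896261702, 'cx': 250.02858518798928, 'cy': 186.47456874625107, 'k1': -0.024292879894039908, 'position': array([ 1.10716268, -0.24126593,  0.74504797]), 'rotation': array([-2.06096345, -1.35610825,  0.50164843])}
top {'fov_y': 52.902119096336826, 'cx': 260.5198239674802, 'cy': 190.8414449239885, 'k1': -0.1322768015859931, 'position': array([ 0.52609371, -0.00943311,  0.92180131]), 'rotation': array([-2.20012524,  2.19080753, -0.10441802])}
wrist {'fov_y': 60.86588549043352, 'cx': 252.9394442956144, 'cy': 186.52385140113805, 'k1': 0.012344898637541747, 'position': array([ 0.32486468, -0.5103757 ,  0.38366189]), 'rotation': array([ 2.45890133, -1.55208165, -0.21174952])}
```

View pics/scene0.png

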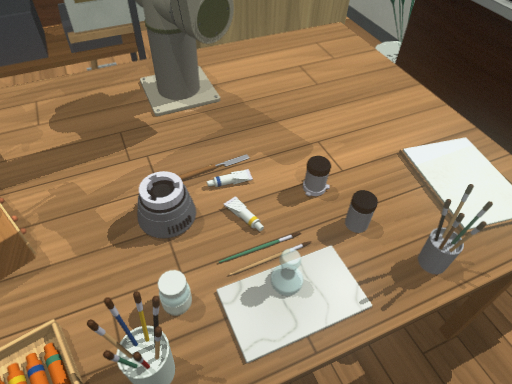

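View pics/top0.png

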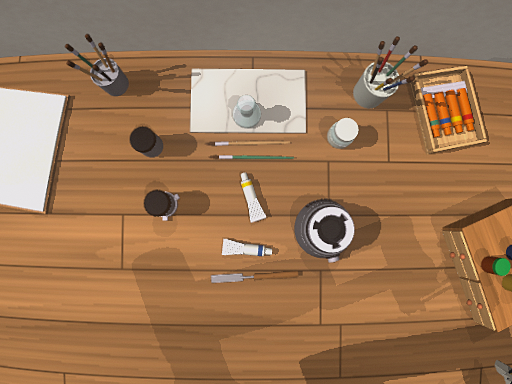

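View pics/wrist0.png

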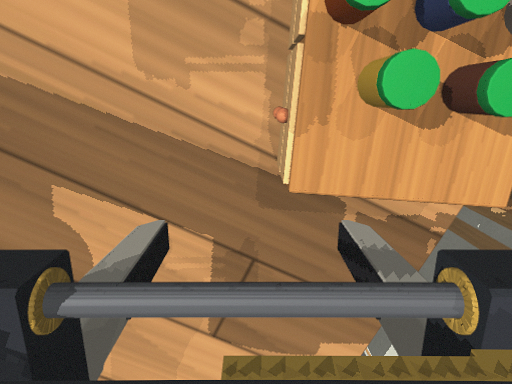

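The closed lugged cup is at top (158,203) and scene (317,175). The plain spare is at top (145,140), and the mill at top (328,228). Next I'll measure them.

```bash
cat > h.py <<'E'
import numpy as np, cv2
from scipy.spatial.transform import Rotation as R
from scipy.optimize import least_squares
from plant import *
def KD(c):
    f=192/np.tan(np.radians(c["fov_y"])/2)
    return np.array([[f,0,c["cx"]],[0,f,c["cy"]],[0,0,1]]),np.array([c["k1"],0,0,0,0.])
def proj(c,P):
    K,D=KD(c); Rm=R.from_rotvec(c["rotation"]).as_matrix()
    P=np.atleast_2d(P).astype(float)
    t=-Rm.T@np.array(c["position"])
    return cv2.projectPoints(P,cv2.Rodrigues(Rm.T)[0],t,K,D)[0][:,0]
def ray(c,px):
    K,D=KD(c); u=cv2.undistortPoints(np.array([[px]],float),K,D)[0,0]
    d=R.from_rotvec(c["rotation"]).apply([u[0],u[1],1]); return np.array(c["position"]),d/np.linalg.norm(d)
def onz(c,px,z):
    o,d=ray(c,px); return o+d*(z-o[2])/d[2]
def tri(rs):
    A=np.zeros((3,3));b=np.zeros(3)
    for o,d in rs:
        M=np.eye(3)-np.outer(d,d);A+=M;b+=M@o
    return np.linalg.solve(A,b)
E
python3 - <<'E'
from h import *
cs={}
for n in ["scene","top"]:
    read_camera(n); cs[n]=camera_params(n)
Z={"collar_top":.1085,"slot":.1085,"cup":0,"cup_grip":.065,"lug_level":.0085,"mill":0,"plate_top":.0965}
for q in Z:
    for n in cs:
        r=tip_of(n,q)
        print(q,n,[(np.round(x["pixel"],1),round(x["confidence"],2),np.round(onz(cs[n],x["pixel"],Z[q]),4)) for x in r[:3]])
print(read_state()["t"])
E
```

```text
collar_top scene [(array([157.5, 183.7]), 0.81, array([ 0.4946, -0.1839,  0.1085]))]
collar_top top [(array([334.3, 223.8]), 0.93, array([ 0.5157, -0.1847,  0.1085]))]
slot scene [(array([149. , 178.7]), 0.74, array([ 0.4722, -0.1977,  0.1085]))]
slot top [(array([332.9, 250.2]), 0.67, array([ 0.4599, -0.1815,  0.1085]))]
cup scene []
cup top [(array([163.3, 205.4]), 0.91, array([0.5567, 0.2025, 0.    ]))]
cup_grip scene [(array([318.9, 168.5]), 0.92, array([0.557 , 0.2029, 0.065 ]))]
cup_grip top [(array([162.1, 203.3]), 0.68, array([0.5592, 0.1904, 0.065 ]))]
lug_level scene [(array([311.2, 186.5]), 0.77, array([0.5608, 0.1874, 0.0085]))]
lug_level top [(array([164.9, 205.2]), 0.88, array([0.5569, 0.1967, 0.0085]))]
mill scene [(array([169.2, 212.7]), 0.6, array([ 0.4954, -0.1725,  0.    ]))]
mill top [(array([320.7, 227.7]), 0.77, array([ 0.505, -0.175,  0.   ])), (array([167.3, 205. ]), 0.61, array([0.5578, 0.1929, 0.    ]))]
plate_top scene [(array([160.9, 187.9]), 0.77, array([ 0.4985, -0.1791,  0.0965]))]
plate_top top [(array([328. , 227.2]), 0.7, array([ 0.5083, -0.1736,  0.0965]))]
0.95
```

```bash
python3 - <<'E'
from h import *
a=cv2.imread("pics/top0.png");b=cv2.imread("pics/scene0.png")
def z(im,x,y,w,s): return cv2.resize(im[y:y+w,x:x+w],(s,s),interpolation=cv2.INTER_CUBIC)
cv2.imwrite("pics/z0.png",np.hstack([z(a,285,185,90,400),z(b,125,160,80,400)]))
cv2.imwrite("pics/z1.png",np.hstack([z(a,135,180,50,400),z(b,292,148,50,400)]))
E
```

```text
(no output)
```

View pics/z0.png

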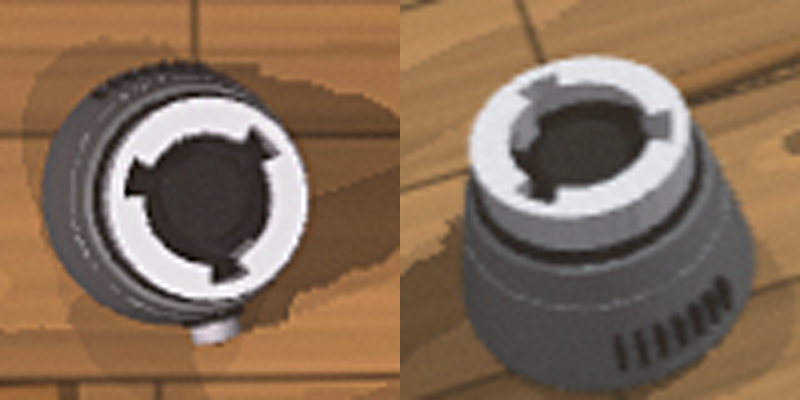

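View pics/z1.png

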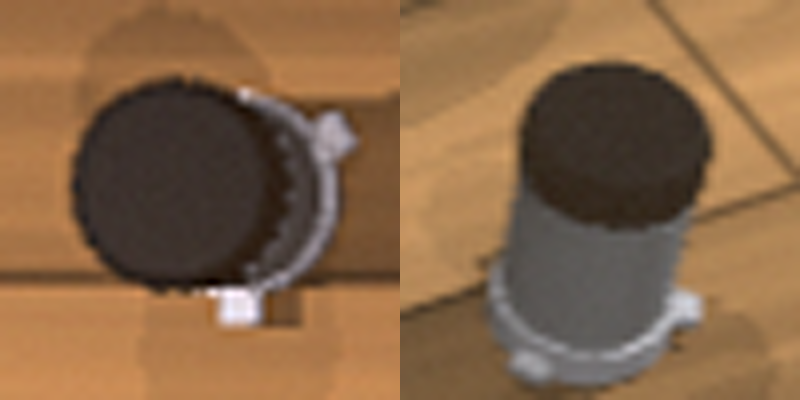

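```bash
python3 - <<'E'
from h import *
C={n:camera_params(n) for n in ("scene","top")}
a=cv2.imread("pics/top0.png");b=cv2.imread("pics/scene0.png")
res={}
for n,im,c0 in (("top",a,(331,228)),("scene",b,(162,190))):
    g=cv2.cvtColor(im,cv2.COLOR_BGR2GRAY); hsv=cv2.cvtColor(im,cv2.COLOR_BGR2HSV)
    m=((g>(150 if n=="top" else 165))&(hsv[...,1]<50)).astype(np.uint8)
    k,l,st,ce=cv2.connectedComponentsWithStats(m)
    j=max(range(1,k),key=lambda i: st[i,4] if np.hypot(*(ce[i]-c0))<12 else 0)
    print(n,st[j])
    cnt=max(cv2.findContours((l==j).astype(np.uint8),cv2.RETR_EXTERNAL,cv2.CHAIN_APPROX_NONE)[0],key=len)[:,0]
    P=np.array([onz(C[n],p,.1085)[:2] for p in cnt])
    f=least_squares(lambda v:np.hypot(*(P-v[:2]).T)-v[2],[.51,-.18,.048],loss="soft_l1",f_scale=.001).x
    print("circle",f)
    # dark profile in annulus by angle
    ctr=f[:2]; ang=np.radians(np.arange(0,360,2)); 
    pr=[]
    for t in ang:
        pts=np.array([[*(ctr+r*np.array([np.cos(t),np.sin(t)])),.1085] for r in np.linspace(.034,.040,7)])
        px=proj(C[n],pts).astype(np.float32)
        pr.append(cv2.remap(g,px[:,0],px[:,1],cv2.INTER_LINEAR).mean())
    pr=np.array(pr); w=np.clip(np.percentile(pr,70)-pr-25,0,None)
    # 3-fold phase
    print("slot phase mod120", np.degrees(np.angle((w*np.exp(3j*ang)).sum())/3))
    print([ (int(np.degrees(t)),int(x)) for t,x in zip(ang,w) if x>10])
# lugs on top/scene: bright spots
for n,im,roi in (("top",a,(135,180,50)),("scene",b,(292,148,50))):
    x,y,w=roi; sub=im[y:y+w,x:x+w]; hsv=cv2.cvtColor(sub,cv2.COLOR_BGR2HSV); 
    m=((hsv[...,2]>115)&(hsv[...,1]<60)).astype(np.uint8)
    cv2.imwrite(f"pics/m_{n}.png",cv2.resize(m*255,(400,400),interpolation=0))
def pz(n,u,v): 
    r={"top":(135,180),"scene":(292,148)}[n]
    return [r[0]+u/8-.5,r[1]+v/8-.5]
for n,u,v,z in (("top",170,187,.092),("scene",616,145,.092),):
    print(n,"lid",onz(C[n],pz(n,u-(400 if n=="scene" else 0),v),z))
for n,u,v in (("top",337,135),("top",239,307),("scene",285,305),("scene",132,362)):
    print(n,"lug",onz(C[n],pz(n,u,v),.011))
E
```

```text
top [309 207  45  46 839]
circle [ 0.50444323 -0.17821241  0.04740304]
slot phase mod120 -45.1148811563409
[(59, 15), (62, 80), (64, 133), (66, 149), (68, 152), (70, 153), (72, 152), (74, 145), (76, 146), (78, 150), (80, 151), (82, 156), (84, 165), (86, 173), (88, 93), (90, 16), (182, 61), (184, 123), (186, 168), (188, 160), (190, 153), (192, 147), (194, 145), (196, 147), (198, 149), (200, 148), (202, 138), (204, 122), (206, 92), (208, 51), (300, 14), (302, 88), (304, 123), (306, 127), (308, 120), (310, 117), (312, 116), (314, 123), (316, 131), (318, 136), (320, 141), (322, 144), (324, 142), (326, 113), (328, 53)]
scene [139 171  44  33 568]
circle [ 0.50465643 -0.17972071  0.04718437]
slot phase mod120 -44.34354433854504
[(59, 14), (62, 49), (64, 76), (66, 77), (68, 79), (70, 79), (72, 79), (74, 79), (76, 80), (78, 80), (80, 79), (82, 78), (84, 73), (86, 60), (88, 36), (182, 37), (184, 65), (186, 72), (188, 73), (190, 76), (192, 79), (194, 81), (196, 76), (198, 71), (200, 66), (202, 61), (204, 61), (206, 62), (208, 44), (302, 35), (304, 62), (306, 78), (308, 90), (310, 105), (312, 124), (314, 139), (316, 146), (318, 146), (320, 144), (322, 141), (324, 140), (326, 125), (328, 85), (330, 35)]
top lid [0.55901328 0.19798526 0.092     ]
scene lid [0.56998398 0.18937349 0.092     ]
top lug [0.577945   0.16853529 0.011     ]
top lug [0.52689747 0.19689525 0.011     ]
scene lug [0.57595252 0.22576453 0.011     ]
scene lug [0.57820869 0.16769499 0.011     ]
```

```bash
R='[0.0246,-0.0223,0,0,0]'; python3 -m creep '[[0.0246,-0.0223,0,0,0],[0.0246,-0.0223,0,0,0],[0.0246,-0.0223,0,0,0],[0.0246,-0.0223,0,0,0],[0.0246,-0.0223,0,0,0],[0.0246,-0.0223,0,0,0],[0.0246,-0.0223,0,0,0],[0.0246,-0.0223,0,0,0],[0.0246,-0.0223,0,0,0],[0.0246,-0.0223,0,0,0],[0.0246,-0.0223,0,0,0],[0.0246,-0.0223,0,0,0]]' 30
```

```text
t: 1.95
tool_pos: [0.4101, -0.1711, 0.2299]
orientation: [3.063, 0.694, 0.001]
force: [1.0, 0.0, 0.0]
opening: 0.0927
```

```bash
python3 -m creep '[[0.0246,-0.0223,0,0,0],[0.0246,-0.0223,0,0,0],[0.0246,-0.0223,0,0,0],[0.0246,-0.0223,0,0,0],[0.0246,-0.0223,0,0,0],[0.0246,-0.0223,0,0,0],[0.0246,-0.0223,0,0,0],[0.0246,-0.0223,0,0,0],[0.0246,-0.0223,0,0,0],[0.0246,-0.0223,0,0,0],[0.015,-0.015,0,0,0],[0,0,0,0,0]]' 30
```

```text
t: 2.95
tool_pos: [0.5431, 0.1584, 0.2294]
orientation: [-3.061, -0.699, -0.001]
force: [0.4, -0.2, -0.2]
opening: 0.0928
```

```bash
python3 - <<'E'
from h import *
c=camera_params("wrist"); im=read_camera("wrist"); cv2.imwrite("pics/w1.png",im[:,:,::-1]); np.save("w1.npy",[c],allow_pickle=True)
print(read_state()["tool_pos"],c)
print(proj(c,[[.5605,.197,.092],[.578,.168,.011],[.527,.197,.011],[.576,.2258,.011]]))
E
```

```text
[0.54262244 0.15640394 0.22929939] {'fov_y': 60.86588549043352, 'cx': 252.9394442956144, 'cy': 186.52385140113805, 'k1': 0.012344898637541747, 'position': array([0.60916906, 0.18918371, 0.38423693]), 'rotation': array([ 2.46163205, -1.5479922 , -0.21056173])}
[[221.96699279 143.60220199]
 [258.34618058 130.85552828]
 [216.58668202 159.96951135]
 [210.79969374 109.73107968]]
```

View pics/w1.png

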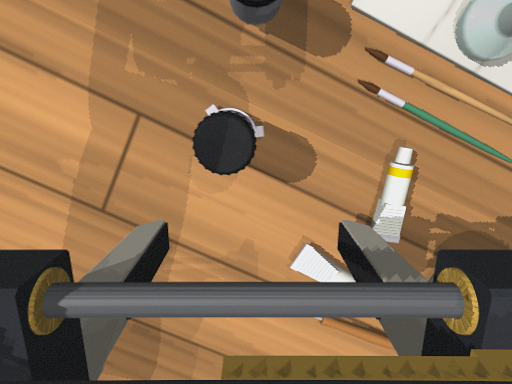

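```bash
python3 - <<'E'
from h import *
im=cv2.imread("pics/w1.png"); c=np.load("w1.npy",allow_pickle=True)[0]
g=cv2.cvtColor(im,cv2.COLOR_BGR2GRAY)[95:185,180:275]
m=(g<62).astype(np.uint8); k,l,st,ce=cv2.connectedComponentsWithStats(m); j=1+st[1:,4].argmax(); print(st[j],ce[j])
(p,r)=cv2.minEnclosingCircle(np.argwhere(l==j)[:,::-1].astype(np.float32)); print(p,r)
lid=onz(c,np.array(p)+[180,95],.092);print("lid",lid)
C={n:camera_params(n) for n in ("scene","top")}
obs=[(c,(211,110),0),(c,(259,131),1),(C["scene"],(327.1,185.6),0),(C["scene"],(308,192.75),1),(C["top"],(176.6,196.4),1),(C["top"],(164.4,217.9),2)]
def res(v):
    o=[]
    for cc,px,i in obs:
        t=v[2]+[0,-2*np.pi/3,2*np.pi/3][i]
        o+=list(proj(cc,[v[0]+.034*np.cos(t),v[1]+.034*np.sin(t),.010])[0]-px)
    return o
f=least_squares(res,[.56,.197,1.06]);print(f.x,np.degrees(f.x[2]),np.round(f.fun,1))
s=read_state(); 
R0=R.from_rotvec(s["orientation"])
print("tool delta to cup",R0.inv().apply(np.r_[f.x[:2],.057]-s["tool_pos"]), R0.inv().apply(np.r_[lid[:2],.057]-s["tool_pos"]))
E
```

```text
[  12   16   64   64 3131] [44.22963909 47.42095177]
(44.150272369384766, 47.17738342285156) 32.420623779296875
lid [0.56250843 0.19576419 0.092     ]
[0.55994588 0.19625841 1.07844606] 61.790407907704854 [-0.4 -0.5 -0.2  0.1  0.1  0.3 -0.2  0.2  0.6  0.   0.8  0.4]
tool delta to cup [ 0.03297845 -0.02834389  0.17229221] [ 0.03507289 -0.02678687  0.17229079]
```

```bash
python3 -m creep '[[0.017,-0.0138,0,0,0],[0.017,-0.0138,0,0,0],[0,0,0.025,0,0],[0,0,0.025,0,0],[0,0,0.025,0,0],[0,0,0.025,0,0],[0,0,0.025,0,0],[0,0,0.02,0,0],[0,0,0.015,0,0],[0,0,0.012,0,0],[0,0,0,0,0],[0,0,0,0,0]]' 30; python3 - <<'E'
from h import *
print(read_state()["tool_pos"])
c=camera_params("wrist"); im=read_camera("wrist"); cv2.imwrite("pics/w2.png",im[:,:,::-1])
E
```

```text
t: 4.0
tool_pos: [0.561, 0.1934, 0.0575]
orientation: [3.064, 0.693, -0.002]
force: [0.5, -0.4, 0.4]
opening: 0.0931
[0.56101053 0.19340086 0.05748911]
```

View pics/w2.png

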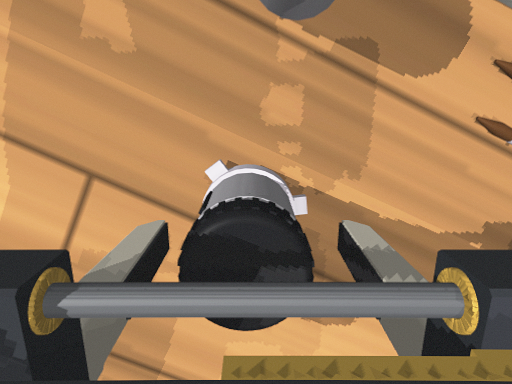

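```bash
python3 -m creep '[[0.0006,-0.0025,0,0,0],[0,0,0,0,60],[0,0,0,0,120],[0,0,0,0,255],[0,0,0,0,255],[0,0,0,0,255],[0,0,0,0,255],[0,0,0,0,255],[0,0,0,0,255],[0,0,0,0,255],[0,0,0,0,255],[0,0,0,0,255]]' 35; python3 - <<'E'
from h import *
s=read_state();print(s["tool_pos"],s["force"],s["opening"],s["q"])
E
```

```text
t: 5.05
tool_pos: [0.5608, 0.1968, 0.0576]
orientation: [-3.064, -0.694, 0.0]
force: [-0.3, 0.8, 0.6]
opening: 0.0556
[0.56077843 0.1967639  0.05764866] [-0.32089198  0.84347057  0.56896649] 0.055631941578606965 [2.51149048e-01 2.60050639e-01 1.66688887e+00 8.11866374e-05
 1.21470127e+00 1.37611726e+00]
```

```bash
python3 -m creep '[[0,0,-0.01,0,255],[0,0,-0.02,0,255],[0,0,-0.025,0,255],[0,0,-0.025,0,255],[0,0,-0.025,0,255],[0,0,-0.025,0,255],[0,0,-0.02,0,255],[0,0,-0.012,0,255],[0,0,0,0,255]]'; python3 -m creep '[[-0.0152,0.0225,0,0,255],[-0.0152,0.0225,0,0,255],[-0.0152,0.0225,0,0,255],[-0.0152,0.0225,0,0,255],[-0.0152,0.0225,0,0,255],[-0.0152,0.0225,0,0,255],[-0.0152,0.0225,0,0,255],[-0.0152,0.0225,0,0,255],[-0.0152,0.0225,0,0,255],[-0.0152,0.0225,0,0,255],[-0.0152,0.0225,0,0,255]]';python3 -m creep '[[-0.0152,0.0225,0,0,255],[-0.0152,0.0225,0,0,255],[-0.0152,0.0225,0,0,255],[0,0,0,-0.1,255],[0,0,0,-0.1,255],[0,0,0,-0.034,255],[0,0,0,0,255],[0,0,0,0,255],[0,0,0,0,255]]'
python3 - <<'E'
from h import *
s=read_state();print(s["tool_pos"],s["force"],s["wrist_torque"],s["opening"],s["q"])
for n in ("top","scene","wrist"):
    im=read_camera(n); cv2.imwrite(f"pics/{n}3.png",im[:,:,::-1])
a=cv2.imread("pics/top3.png");b=cv2.imread("pics/scene3.png")
def z(im,x,y,w,s): return cv2.resize(im[y:y+w,x:x+w],(s,s),interpolation=cv2.INTER_CUBIC)
cv2.imwrite("pics/z3.png",np.hstack([z(a,285,180,100,400),z(b,110,80,130,400)]))
E
```

```text
t: 5.8
tool_pos: [0.5623, 0.1971, 0.2234]
orientation: [-3.064, -0.694, -0.008]
force: [0.6, -0.5, -3.3]
opening: 0.0555
t: 6.72
tool_pos: [0.5153, -0.0997, 0.2176]
orientation: [-3.062, -0.694, 0.004]
force: [0.2, 0.5, -2.7]
opening: 0.0553
t: 7.47
tool_pos: [0.5042, -0.1789, 0.2186]
orientation: [-2.962, -1.045, 0.002]
force: [0.4, 0.3, -3.4]
opening: 0.0556
[ 0.50416709 -0.17892754  0.21857665] [ 0.38147214  0.27176626 -3.37803794] [-0.0434045  -0.02797187 -0.01021612] 0.055552788752146566 [-4.36873105e-01 -3.87334248e-02  1.68269732e+00 -1.42505949e-05
  1.49927237e+00  4.55511627e-01]
```

View pics/z3.png

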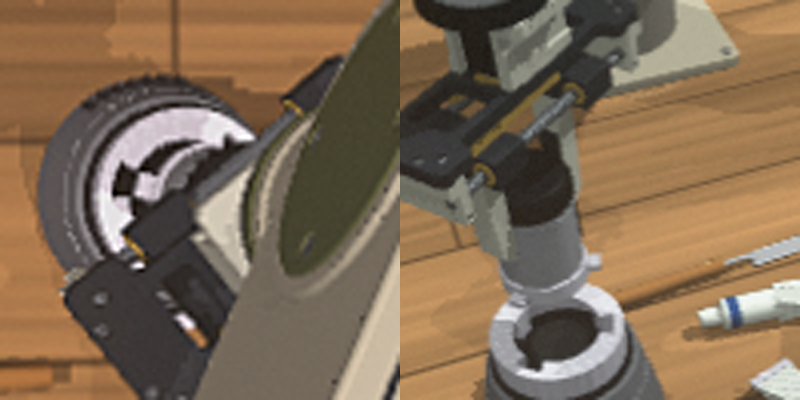

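View pics/wrist3.png

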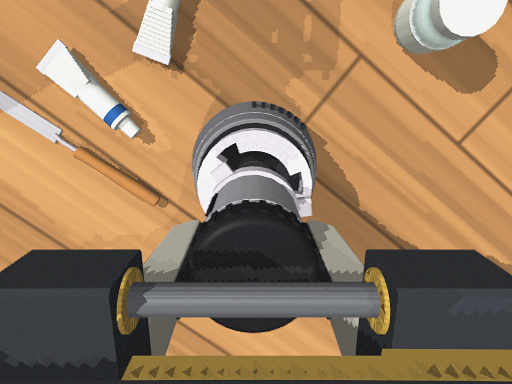

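```bash
cat > ov.py <<'E'
from h import *
import sys
def ov(n,im,c,mill,mph,cup,cph,cz,box,s,tilt=None):
    x,y,w,h=box; o=cv2.resize(im[y:y+h,x:x+w],(w*s,h*s),interpolation=cv2.INTER_CUBIC)
    def dr(P,col):
        p=(proj(c,P)-[x-.5,y-.5])*s
        cv2.polylines(o,[np.int32(p*8).reshape(-1,1,2)],True,col,1,cv2.LINE_AA,3)
    t=np.linspace(0,2*np.pi,80)
    for r in (.0315,.048): dr(np.c_[mill[0]+r*np.cos(t),mill[1]+r*np.sin(t),0*t+.1085],(0,255,0))
    for k in range(3):
        a=np.radians(mph)+k*2*np.pi/3; u=np.array([np.cos(a),np.sin(a)]);v=np.array([-u[1],u[0]])
        dr([[*(np.array(mill)+u*r+v*q),.1085] for r,q in ((.031,-.0075),(.041,-.0075),(.041,.0075),(.031,.0075))],(0,255,255))
        a=np.radians(cph)+k*2*np.pi/3; u=np.array([np.cos(a),np.sin(a)]);v=np.array([-u[1],u[0]])
        dr([[*(np.array(cup)+u*r+v*q),cz+.011] for r,q in ((.029,-.006),(.038,-.006),(.038,.006),(.029,.006))],(0,0,255))
    dr(np.c_[cup[0]+.0285*np.cos(t),cup[1]+.0285*np.sin(t),0*t+cz+.092],(255,0,255))
    dr(np.c_[cup[0]+.03*np.cos(t),cup[1]+.03*np.sin(t),0*t+cz+.016],(255,100,0))
    return o
E
python3 - <<'E'
from ov import *
s=read_state(); c=camera_params("wrist"); print(s["tool_pos"])
a=(.5045,-.179,75.2);cup=s["tool_pos"][:2];cz=s["tool_pos"][2]-.0576
o=ov("w",cv2.imread("pics/wrist3.png"),c,a[:2],a[2],cup,75.2,cz,(180,90,150,150),5)[:600]
cv2.imwrite("pics/ov3.png",o)
o=ov("w",cv2.imread("pics/scene3.png"),camera_params("scene"),a[:2],a[2],cup,75.2,cz,(125,120,100,90),6)
cv2.imwrite("pics/ov3s.png",o)
E
```

```text
[ 0.50455741 -0.17901983  0.21934917]
```

View pics/ov3.png

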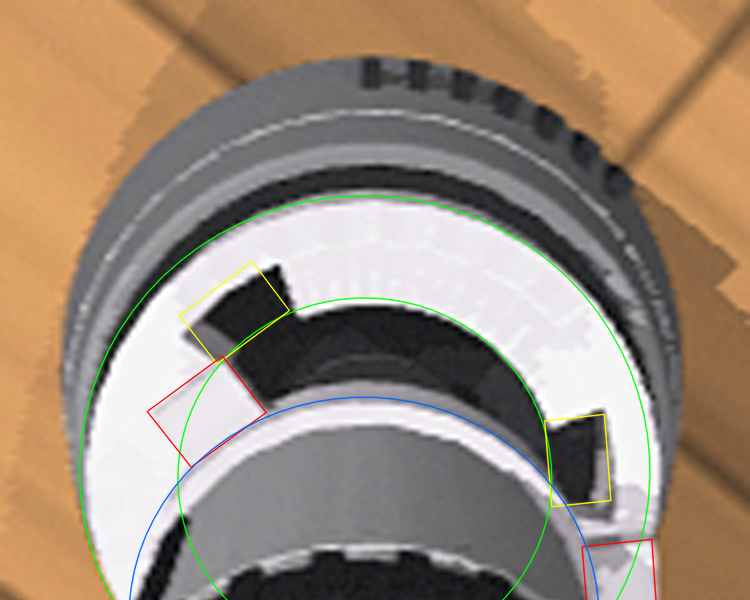

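View pics/ov3s.png

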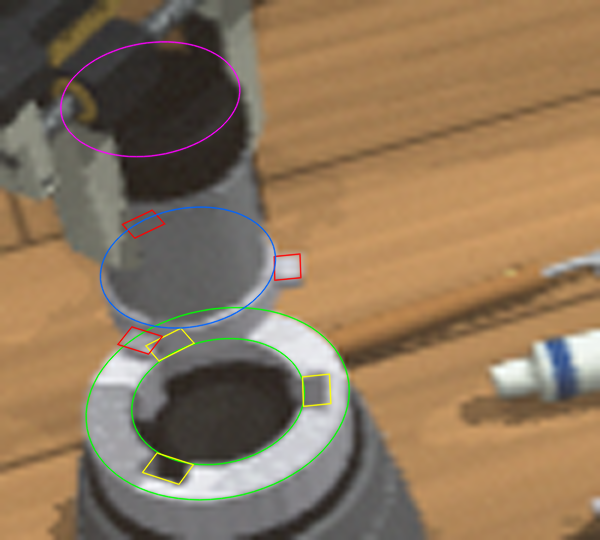

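```bash
python3 - <<'E'
from h import *
im=cv2.imread("pics/wrist3.png")
cv2.imwrite("pics/zz.png",np.hstack([cv2.resize(im[y:y+40,x:x+40],(400,400),interpolation=cv2.INTER_NEAREST) for x,y in ((208,136),(275,165))]))
E
```

```text
(no output)
```

View pics/zz.png

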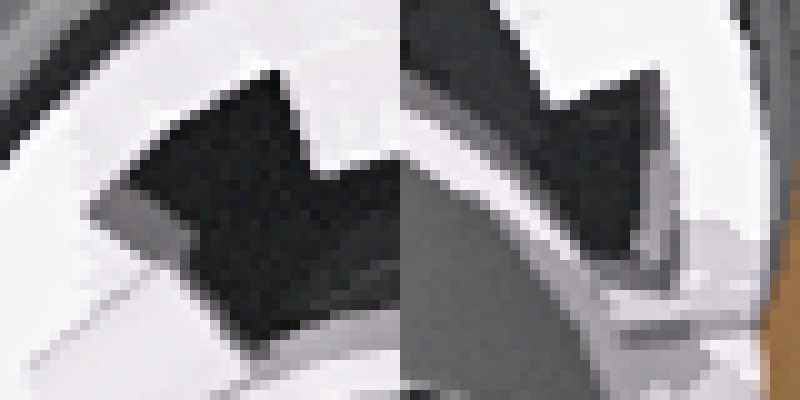

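```bash
python3 - <<'E'
from h import *
c=camera_params("wrist")
pts=dict(A_ol=(216,156.5),A_or=(235.5,142.5),A_ir=(239.5,153),B_it=(289.5,175),B_ot=(300.5,171.3),B_ob=(302,193.5))
W={k:onz(c,p,.1085)[:2] for k,p in pts.items()}
m=np.array([.5045,-.179])
for k,w in W.items():
    d=w-m; print(k,w.round(4),"r %.4f ang %.1f"%(np.hypot(*d),np.degrees(np.arctan2(d[1],d[0]))))
# fit circle outer lip from white contour
im=cv2.imread("pics/wrist3.png"); g=cv2.cvtColor(im,cv2.COLOR_BGR2GRAY)
px=[]
for t in np.radians(np.arange(-180,180,3)):
    rr=np.arange(.043,.053,.0002)
    p=proj(c,np.c_[m[0]+rr*np.cos(t),m[1]+rr*np.sin(t),0*rr+.1085]).astype(np.float32)
    v=cv2.remap(g,p[:,0],p[:,1],cv2.INTER_LINEAR).ravel().astype(float)
    if p[:,1].max()<185 and v[:8].min()>190 and v[-8:].max()<170:
        i=np.argmax(v<150); r=rr[i]; px.append([m[0]+r*np.cos(t),m[1]+r*np.sin(t)])
px=np.array(px);print(len(px))
cc=least_squares(lambda v:np.hypot(*(px-v).T)-.048,m).x;print("lip centre",cc, np.hypot(*(px-cc).T).round(4))
def model(v):
    o=[]
    sg={"A_ol":(0,.041,1),"A_or":(0,.041,-1),"A_ir":(0,.0315,-1),"B_it":(1,.0315,1),"B_ot":(1,.041,1),"B_ob":(1,.041,-1)}
    for k,(s,r,q) in sg.items():
        base=v[2]+(pA if s==0 else pB)
        dl=np.arcsin(.0075/r)*q
        o+=list(v[:2]+r*np.array([np.cos(base+dl),np.sin(base+dl)])-W[k])
    return o
ang=lambda w:np.arctan2(*(w-m)[::-1])
print(np.degrees([ang(W["A_ol"]),ang(W["A_or"]),ang(W["B_ot"]),ang(W["B_ob"])]))
for pA in np.radians([75,195,315]):
  for pB in np.radians([75,195,315]):
    f=least_squares(model,[*m,0]); 
    if f.cost<5e-5: print(f.x,np.degrees(f.x[2])+75,np.round(f.fun*1e3,1))
E
```

```text
A_ol [ 0.5054 -0.1399] r 0.0392 ang 88.6
A_or [ 0.5246 -0.1452] r 0.0393 ang 59.3
A_ir [ 0.5198 -0.1531] r 0.0301 ang 59.4
B_it [ 0.5315 -0.1971] r 0.0325 ang -33.8
B_ot [ 0.5396 -0.2021] r 0.0421 ang -33.4
B_ob [ 0.5259 -0.2158] r 0.0426 ang -59.9
58
lip centre [ 0.50526042 -0.18010691] [0.0489 0.0487 0.0483 0.0483 0.0483 0.0484 0.048  0.048  0.0481 0.0481
 0.0479 0.0478 0.0478 0.0477 0.0477 0.0476 0.0477 0.0477 0.0478 0.0476
 0.0475 0.0478 0.0478 0.0477 0.0478 0.0478 0.0483 0.048  0.0479 0.0487
 0.0484 0.0485 0.0487 0.0486 0.0485 0.0485 0.0486 0.0481 0.0483 0.048
 0.0478 0.0477 0.0475 0.0476 0.0478 0.0477 0.0476 0.0476 0.0478 0.0478
 0.0477 0.0481 0.0481 0.0479 0.0481 0.0481 0.0489 0.0489]
[ 88.6205387   59.2665158  -33.37991875 -59.85277282]
[ 0.50446733 -0.18086293 -0.00149273] 74.91447301531515 [ 2.3 -0.1 -2.4  1.4 -0.2 -0.2 -0.1 -0.2 -1.4 -2.   1.7  1.1]
[ 0.50446733 -0.18086293 -2.09588781] -45.0855258024458 [ 2.3 -0.1 -2.4  1.4 -0.2 -0.2 -0.1 -0.2 -1.4 -2.   1.7  1.1]
[ 0.50446733 -0.18086293  2.09290235] 194.91447145671577 [ 2.3 -0.1 -2.4  1.4 -0.2 -0.2 -0.1 -0.2 -1.4 -2.   1.7  1.1]
```

```bash
python3 -m creep '[[0,0.0006,0.008,0.008,255],[0,0,0.012,0,255],[0,0,0.012,0,255],[0,0,0.012,0,255],[0,0,0.007,0,255],[0,0,0,0,255],[0,0,0,0,255]]'; python3 -m creep '[[0,0,0.001,0,255],[0,0,0.001,0,255],[0,0,0,0,255],[0,0,0,0,255]]'; python3 - <<'E'
from h import *
for i in range(1):
    s=read_state();print(s["tool_pos"],s["force"],s["wrist_torque"])
E
```

```text
t: 8.2
tool_pos: [0.5045, -0.1795, 0.1677]
orientation: [-2.965, -1.035, 0.002]
force: [-1.1, 0.8, -2.9]
opening: 0.0551
t: 8.53
tool_pos: [0.5053, -0.1798, 0.1672]
orientation: [2.965, 1.035, 0.001]
force: [-0.0, 0.1, -3.5]
opening: 0.0554
[ 0.50530027 -0.17983827  0.16715683] [-0.04430857  0.08240867 -3.54015682] [-0.04641064  0.00441526  0.00473579]
```

```bash
python3 -m creep '[[0,0,0.001,0,255],[0,0,0.001,0,255],[0,0,0.001,0,255],[0,0,0,0,255]]'; python3 -m creep '[[0,0,0.001,0,255],[0,0,0.001,0,255],[0,0,0,0,255],[0,0,0,0,255]]';python3 -m creep '[[0,0,0.001,0,255],[0,0,0.001,0,255],[0,0,0,0,255],[0,0,0,0,255]]'
```

```text
t: 8.87
tool_pos: [0.5048, -0.1796, 0.1633]
orientation: [-2.966, -1.035, 0.0]
force: [-0.0, -0.2, -3.1]
opening: 0.0553
t: 9.2
tool_pos: [0.5049, -0.1797, 0.1615]
orientation: [-2.966, -1.035, 0.0]
force: [0.2, -0.1, -3.7]
opening: 0.0552
t: 9.53
tool_pos: [0.5049, -0.1796, 0.1595]
orientation: [-2.966, -1.036, 0.0]
force: [0.2, -0.7, -3.0]
opening: 0.0552
```

```bash
python3 -m creep '[[0,0,0.001,0,255],[0,0,0.0005,0,255],[0,0,0,0,255],[0,0,0,0,255]]';python3 -m creep '[[0,0,0.001,0,255],[0,0,0.0005,0,255],[0,0,0,0,255],[0,0,0,0,255]]'; python3 - <<'E'
from h import *
s=read_state();print(s["tool_pos"],s["force"],s["wrist_torque"])
im=read_camera("wrist"); cv2.imwrite("pics/w4.png",cv2.resize(im[90:240,180:330,::-1],(600,600),interpolation=cv2.INTER_CUBIC))
E
```

```text
t: 9.87
tool_pos: [0.505, -0.1797, 0.1581]
orientation: [-2.966, -1.036, 0.0]
force: [0.1, 0.0, -4.3]
opening: 0.0554
t: 10.2
tool_pos: [0.505, -0.1797, 0.1566]
orientation: [-2.966, -1.036, 0.0]
force: [0.4, -0.7, -3.7]
opening: 0.0555
[ 0.50496023 -0.17970005  0.15656207] [ 0.41569579 -0.68268175 -3.70339654] [-0.0506523   0.01054592  0.00538224]
```

View pics/w4.png

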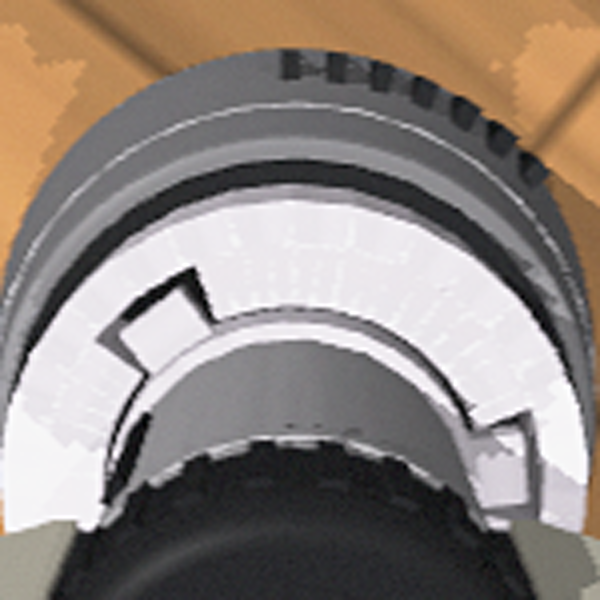

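The lugs are sitting in the slots with no contact force: left lug near (165,340) and right lug near (500,470) in the zoomed wrist view. I'll keep lowering onto the spring plate.

```bash
python3 -m creep '[[0,0,0.001,0,255],[0,0,0.001,0,255],[0,0,0.001,0,255],[0,0,0,0,255],[0,0,0,0,255]]';python3 -m creep '[[0,0,0.001,0,255],[0,0,0.001,0,255],[0,0,0.001,0,255],[0,0,0,0,255],[0,0,0,0,255]]';python3 -m creep '[[0,0,0.001,0,255],[0,0,0.001,0,255],[0,0,0.001,0,255],[0,0,0,0,255],[0,0,0,0,255]]'
```

```text
t: 10.67
tool_pos: [0.5051, -0.1797, 0.1541]
orientation: [2.966, 1.035, 0.0]
force: [-1.9, 0.3, 1.0]
opening: 0.0557
t: 11.08
tool_pos: [0.5052, -0.1798, 0.1509]
orientation: [2.966, 1.035, 0.001]
force: [-2.9, 1.4, 4.6]
opening: 0.0557
t: 11.5
tool_pos: [0.5052, -0.1797, 0.148]
orientation: [2.966, 1.036, 0.001]
force: [-3.3, 2.4, 5.9]
opening: 0.0561
```

```bash
python3 -m creep '[[0,-0.0003,0.001,0,255],[0,0,0.001,0,255],[0,0,0.001,0,255],[0,0,0,0,255],[0,0,0,0,255]]'; python3 - <<'E'
from h import *
s=read_state();print(s["tool_pos"],s["force"],s["wrist_torque"],s["q"])
E
```

```text
t: 11.92
tool_pos: [0.5052, -0.1797, 0.1454]
orientation: [2.965, 1.035, 0.001]
force: [-3.3, 1.6, 8.1]
opening: 0.0554
[ 0.5051854  -0.17970037  0.14535612] [-3.34428731  1.64199988  8.05740475] [ 0.33759867  0.67679861 -0.06073432] [-4.37332278e-01  1.32054109e-02  1.76711120e+00 -8.23605944e-05
  1.36021757e+00  4.61704281e-01]
```

```bash
python3 -m creep '[[0,-0.0004,0.0007,0,255],[0,0,0,0,255],[0,0,0,0.04,255],[0,0,0,0.04,255],[0,0,0,0.04,255],[0,0,0,0,255],[0,0,0,0,255]]'; python3 - <<'E'
from h import *
s=read_state();print(s["tool_pos"],s["force"],s["wrist_torque"],s["q"][5])
E
```

```text
t: 12.5
tool_pos: [0.5057, -0.1798, 0.1452]
orientation: [3.021, 0.855, 0.003]
force: [-0.4, 0.1, 8.2]
opening: 0.0556
[ 0.50565932 -0.17980377  0.14520186] [-0.42260942  0.09641747  8.16858617] [ 0.18366592  0.31070542 -0.01631133] 0.5823860759353163
```

```bash
python3 -m creep '[[0,0,0,0.05,255],[0,0,0,0.05,255],[0,0,0,0.05,255],[0,0,0,0.05,255],[0,0,0,0,255],[0,0,0,0,255]]'; python3 - <<'E'
from h import *
s=read_state();print(s["tool_pos"],s["force"],s["wrist_torque"],s["q"][5])
E
```

```text
t: 13.0
tool_pos: [0.5059, -0.1799, 0.1454]
orientation: [3.091, 0.549, 0.005]
force: [-1.0, -0.5, 8.1]
opening: 0.0554
[ 0.50590466 -0.17994924  0.14536167] [-0.95133529 -0.52450976  8.08742828] [ 0.02634074  0.1455333  -0.08033228] 0.7824656293220063
```

```bash
python3 -m creep '[[0,0,0,0.06,255],[0,0,0,0.06,255],[0,0,0,0.06,255],[0,0,0,0.06,255],[0,0,0,0.06,255],[0,0,0,0.06,255],[0,0,0,0,255],[0,0,0,0,255]]'; python3 - <<'E'
from h import *
s=read_state();print(s["tool_pos"],s["force"],s["wrist_torque"],s["q"][5])
im=read_camera("wrist"); cv2.imwrite("pics/w5.png",cv2.resize(im[90:240,180:330,::-1],(600,600),interpolation=cv2.INTER_CUBIC))
E
```

```text
t: 13.67
tool_pos: [0.506, -0.18, 0.1454]
orientation: [3.14, -0.014, 0.006]
force: [-0.4, 0.1, 8.5]
opening: 0.0552
[ 0.50598959 -0.17999648  0.14540886] [-0.38545168  0.14437345  8.54775811] [-0.03424182  0.08564005 -0.06024412] 1.1425271989111312
```

View pics/w5.png

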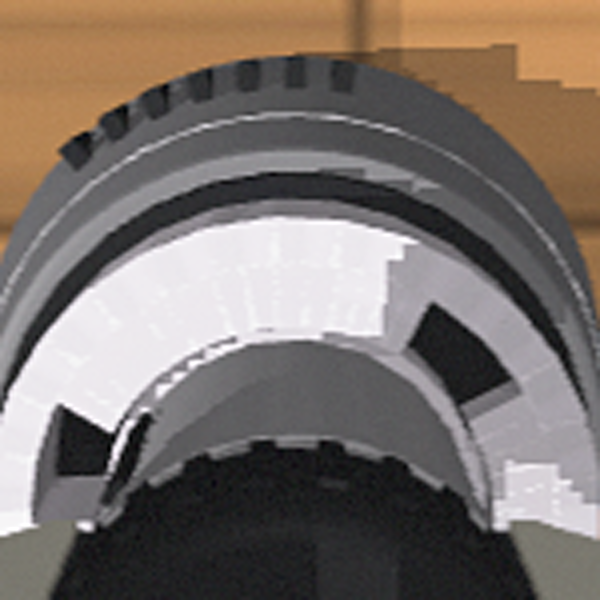

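```bash
python3 -m creep '[[0,0,0,0.06,255],[0,0,0,0.06,255],[0,0,0,0.06,255],[0,0,0,0.06,255],[0,0,0,0.06,255],[0,0,0,0.06,255],[0,0,0,0.06,255],[0,0,0,0.06,255],[0,0,0,0,255],[0,0,0,0,255]]'; python3 - <<'E'
from h import *
s=read_state();print(s["tool_pos"],s["force"],s["wrist_torque"],s["q"][5])
E
```

```text
t: 14.55
tool_pos: [0.5059, -0.18, 0.1454]
orientation: [3.047, -0.76, 0.006]
force: [0.3, -0.1, 8.6]
opening: 0.0556
[ 0.50593573 -0.1800169   0.14538765] [ 0.25443333 -0.08481956  8.56128071] [ 0.05846279  0.08783703 -0.07162436] 1.622547943794294
```

Turned 1.16 rad so far. I'll feel for the stop in small increments.

```bash
python3 -m creep '[[0,0,0,0.02,255],[0,0,0,0.02,255],[0,0,0,0.02,255],[0,0,0,0,255],[0,0,0,0,255]]'; python3 - <<'E'
from h import *
s=read_state();print(s["tool_pos"],s["force"],s["wrist_torque"],s["q"][5])
E
python3 -m creep '[[0,0,0,0.02,255],[0,0,0,0.01,255],[0,0,0,0,255],[0,0,0,0,255]]'; python3 - <<'E'
from h import *
s=read_state();print(s["tool_pos"],s["force"],s["wrist_torque"],s["q"][5])
E
```

```text
t: 14.97
tool_pos: [0.506, -0.18, 0.1454]
orientation: [3.023, -0.851, 0.006]
force: [-0.2, 0.2, 8.0]
opening: 0.0554
[ 0.50596147 -0.18001858  0.14541984] [-0.23150052  0.22578676  8.00872847] [-0.02142329  0.07368168 -0.022899  ] 1.6821778642463534
t: 15.3
tool_pos: [0.506, -0.18, 0.1454]
orientation: [3.01, -0.896, 0.006]
force: [0.5, 0.6, 7.8]
opening: 0.0555
[ 0.50596373 -0.18002474  0.14541736] [0.52050514 0.55105177 7.76058246] [0.01954331 0.06753115 0.02703101] 1.7120748625006281
```

```bash
for k in 1; do python3 -m creep '[[0,0,0,0.01,255],[0,0,0,0.01,255],[0,0,0,0,255]]'; python3 -c '
from plant import *
s=read_state();print(s["force"],s["wrist_torque"],s["q"][5])'; python3 -m creep '[[0,0,0,0.01,255],[0,0,0,0.01,255],[0,0,0,0,255]]'; python3 -c '
from plant import *
s=read_state();print(s["force"],s["wrist_torque"],s["q"][5])'; done
```

```text
t: 15.55
tool_pos: [0.5059, -0.18, 0.1454]
orientation: [3.001, -0.926, 0.006]
force: [-0.9, -1.4, 8.2]
opening: 0.0554
[-0.88712162 -1.37746525  8.209991  ] [0.02815798 0.19360041 0.11202968] 1.7325290673050882
t: 15.8
tool_pos: [0.5056, -0.1802, 0.1454]
orientation: [2.991, -0.956, 0.005]
force: [-2.2, -1.4, 8.9]
opening: 0.0553
[-2.23371358 -1.44765786  8.94786911] [-0.10750791  0.41943563  0.21836871] 1.7523948636327629
```

```bash
python3 -m creep '[[0,0,0,0.01,255],[0,0,0,0.01,255],[0,0,0,0,255],[0,0,0,0,255]]'; python3 -c '
from plant import *
s=read_state();print(s["force"],s["wrist_torque"],s["q"][5],s["tool_pos"])'
```

```text
t: 16.13
tool_pos: [0.5053, -0.1802, 0.1453]
orientation: [2.982, -0.984, 0.004]
force: [-2.6, -0.9, 10.6]
opening: 0.0556
[-2.55081959 -0.90570052 10.55710224] [-0.05605054  0.64139815  0.60886935] 1.771445168775567 [ 0.50534571 -0.18019445  0.14531893]
```

At the stop (torque rises to 0.6 N m). Now I'll let the spring lift it.

```bash
python3 -m creep '[[0,0,-0.001,0,255],[0,0,-0.001,0,255],[0,0,-0.001,0,255],[0,0,0,0,255],[0,0,0,0,255]]'; python3 -c '
from plant import *
s=read_state();print(s["force"],s["wrist_torque"],s["q"][5],s["tool_pos"])';python3 -m creep '[[0,0,-0.001,0,255],[0,0,-0.0007,0,255],[0,0,0,0,255],[0,0,0,0,255]]'; python3 -c '
from plant import *
s=read_state();print(s["force"],s["wrist_torque"],s["q"][5],s["tool_pos"])'
```

```text
t: 16.55
tool_pos: [0.5047, -0.1798, 0.147]
orientation: [2.982, -0.985, 0.001]
force: [-0.1, -5.5, 2.2]
opening: 0.0553
[-0.10449625 -5.52758851  2.1539809 ] [-1.01637105  0.11546169  0.52558936] 1.7719637891603235 [ 0.50473033 -0.17977702  0.14703756]
t: 16.88
tool_pos: [0.5046, -0.1797, 0.1485]
orientation: [2.982, -0.985, 0.001]
force: [1.0, -4.4, 0.3]
opening: 0.0551
[ 1.03196101 -4.4416301   0.26418838] [-1.11726909 -0.06579432  0.52374599] 1.7719653486194669 [ 0.50459284 -0.17969997  0.14846371]
```

```bash
python3 -m creep '[[0,0,0,-0.01,255],[0,0,0,-0.01,255],[0,0,0,0,255],[0,0,0,0,255]]'; python3 -c '
from plant import *
s=read_state();print(s["force"],s["wrist_torque"],s["q"][5],s["tool_pos"])'
```

```text
t: 17.22
tool_pos: [0.5047, -0.1795, 0.1491]
orientation: [2.992, -0.956, 0.001]
force: [-1.7, -4.7, 5.1]
opening: 0.0554
[-1.69925914 -4.69420107  5.09272524] [-0.99615298  0.30251779  0.07617618] 1.7523492856787293 [ 0.5047326  -0.1795184   0.14907059]
```

```bash
python3 -m creep '[[0.0001,0.0004,-0.0007,0,255],[0,0,-0.0005,0,255],[0,0,0,0,255],[0,0,0,0,255]]'; python3 - <<'E'
from h import *
s=read_state();print(s["force"],s["wrist_torque"],s["q"][5],s["tool_pos"])
im=read_camera("wrist"); cv2.imwrite("pics/w6.png",cv2.resize(im[90:240,180:330,::-1],(600,600),interpolation=cv2.INTER_CUBIC))
im=read_camera("scene"); cv2.imwrite("pics/s6.png",cv2.resize(im[80:220,90:230,::-1],(600,600),interpolation=cv2.INTER_CUBIC))
E
```

```text
t: 17.55
tool_pos: [0.5047, -0.1795, 0.15]
orientation: [-2.993, 0.956, -0.001]
force: [0.5, -3.4, 4.3]
opening: 0.0554
[ 0.47766397 -3.41536389  4.30400804] [-0.69897517 -0.08441681  0.00750897] 1.751375909819509 [ 0.50467348 -0.17954755  0.1500268 ]
```

View pics/w6.png

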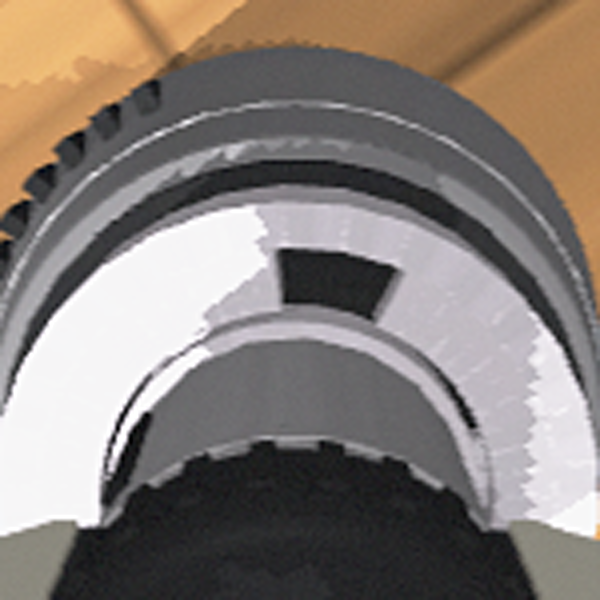

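View pics/s6.png

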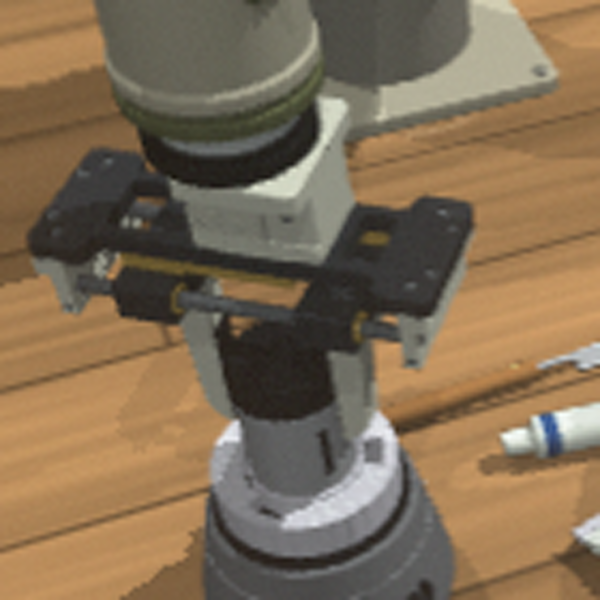

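```bash
python3 -m creep '[[0,0,-0.0005,0,255],[0,0,0,0,255],[0,0,0,0,255]]'; python3 -c '
from plant import *
s=read_state();print(s["force"],s["wrist_torque"],s["tool_pos"])'; python3 -m creep '[[0,0,0,0,120],[0,0,0,0,80],[0,0,0,0,0],[0,0,0,0,0],[0,0,0,0,0],[0,0,0,0,0],[0,0,0,0,0],[0,0,0,0,0]]'; python3 - <<'E'
from h import *
s=read_state();print(s["force"],s["wrist_torque"],s["q"][5],s["tool_pos"],s["opening"])
im=read_camera("scene"); cv2.imwrite("pics/s7.png",cv2.resize(im[80:220,90:230,::-1],(600,600),interpolation=cv2.INTER_CUBIC))
E
```

```text
t: 17.9
tool_pos: [0.5046, -0.1795, 0.1501]
orientation: [-2.993, 0.956, -0.0]
force: [3.0, -4.3, 0.9]
opening: 0.0555
[ 2.95915623 -4.28438342  0.92749485] [-0.82967099 -0.57817123  0.01169599] [ 0.50456662 -0.17946963  0.15010499]
t: 18.57
tool_pos: [0.5043, -0.1794, 0.1503]
orientation: [-2.993, 0.956, 0.0]
force: [0.0, -0.0, -0.6]
opening: 0.0923
[ 0.04731164 -0.0426557  -0.55692499] [ 0.10389578 -0.02843323  0.08941569] 1.7512683103065436 [ 0.50434518 -0.17943186  0.15025467] 0.09226596062692338
```

View pics/s7.png

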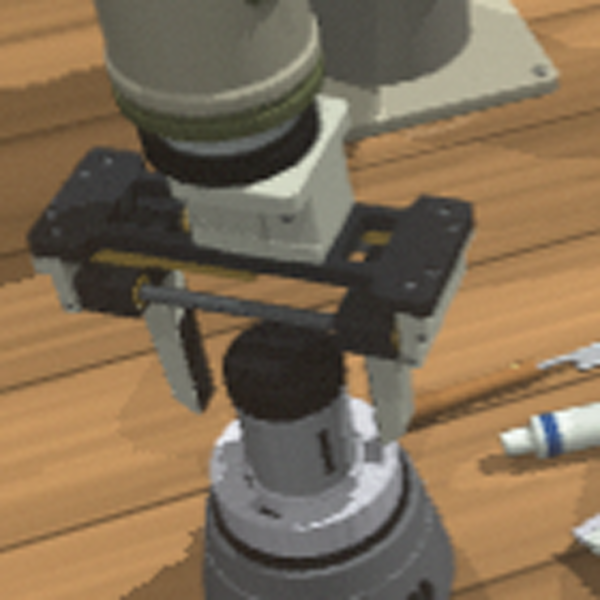

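The last 0.5 mm lift met the solid notch top (cup at about 92.4 mm), which fits the locked height. The cup stands upright between the open fingers, so I'll retreat.

```bash
python3 -m creep '[[0,0,-0.01,0,0],[0,0,-0.02,0,0],[0,0,-0.03,0,0],[0,0,-0.03,0,0],[0,0,-0.03,0,0],[-0.03,0,0,0,0],[-0.03,0,0,0,0],[-0.03,0,0,0,0],[-0.03,0,0,0,0],[0,0,0,0,0],[0,0,0,0,0]]'; python3 - <<'E'
from ov import *
s=read_state();print(s["tool_pos"],s["force"])
for n in ("scene","top"):
    im=read_camera(n)[:,:,::-1].copy(); cv2.imwrite(f"pics/{n}8.png",im)
    print(tip_of(n,"cup_grip")[:1])
b=cv2.imread("pics/scene8.png")
o=ov("s",b,camera_params("scene"),(.5047,-.1795),74.7,(.5047,-.1797),0.,.0925,(115,120,100,100),6)
cv2.imwrite("pics/ov8.png",o)
E
```

```text
t: 19.53
tool_pos: [0.4063, -0.1095, 0.2716]
orientation: [2.993, -0.954, 0.004]
force: [0.6, -0.0, -0.1]
opening: 0.0929
[ 0.40629121 -0.10953746  0.27158092] [ 0.6318328  -0.04128408 -0.06321044]
[{'pixel': [156.9, 171.3], 'confidence': 0.56}]
[{'pixel': [339.3, 229.3], 'confidence': 0.86}]
```

View pics/ov8.png

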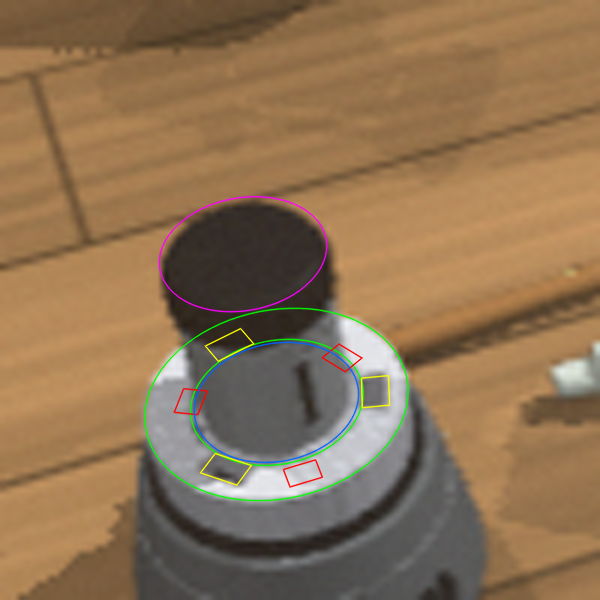

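View pics/top8.png

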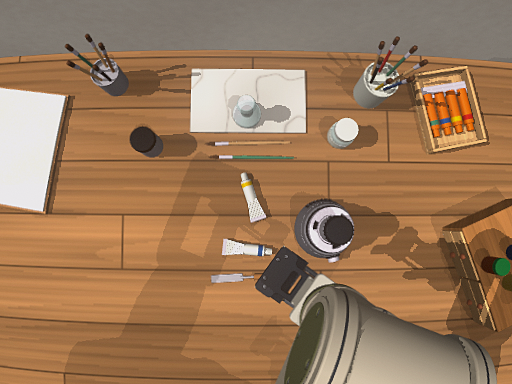

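```bash
python3 -c '
from plant import *
s=read_state();print(s["t"],s["force"]);print(close_job())'
```

```text
19.7333 [-0.9665954   0.14316767 -0.61862023]
the job is handed in; nothing more can be done
None
```

The grinding cup is mounted and locked on the pigment mill, let go, and the job is handed in at 19.7 s of the 72 s allowed.

**What I did:** I saw the lug angle in the camera images and gripped the cup with 35 N. The lugs went straight into the slots without touching the lip. I pushed the cup down against the spring to about 87.5 mm and turned it clockwise about 74° from mid-slot. There it met the stop, at about 0.6 N m. I let the spring lift it, eased the twist off the stop and let go.

**What the last checks showed:**
- **Height:** The cup rose to about 92.3 mm against 92.5 mm for locked, and would go no higher. That is well above the 88.5 mm it would have stayed at under the plain lip.
- **Forces:** Force readings stayed under about 12 N throughout.
- **Camera:** With the gripper clear, the cup stands upright in the collar and the other things look unmoved. The scene camera showed the lid about 1 pixel (roughly 2 mm) lower than expected for 92.5 mm. That is within the calibration error, but it is not an exact match.
- **Odd readings:** During the rise, friction briefly cut the upward force until I eased the twist off the stop. A sideways force of about 5 N remained until I let go.
- **Not tested:** I did not try turning the cup back to prove the lock.

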